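# Let the cheese press down off its ratchet

## Robot

A 6-joint arm with a two-finger parallel gripper is mounted at the origin on a cart in front of the work surface, level with it; the furniture and walls round the work are solid. World frame = base frame: x ahead of the robot, y to its left, z up, the work surface at z = 0. Lengths are in m, angles in degrees, forces in N, time in s.
With the tool pointing down it reaches from about 0.375 to 0.9 m from the base axis. Payload 3.1 kg.
Tool frame: the origin (TCP) lies on the centre line of the jaws, within the pads' length; the fingertips stand 25 mm ahead of it and the grasp point (between the pads) lies 6 mm ahead of it; y points along the fingers, x is the direction in which the jaws open and shut, and the axes are right-handed (so a half turn about y gives the same grasp; the last joint's range is limited). The gripper opens to 87 mm and grips with 3 to 60 N. Pads are 19 mm wide; open, the fingers measure 117 mm over their backs; the gripper's body (75 mm by 190 mm) begins 51 mm behind the grasp point.
Start: joints at [-77.607, 30.224, 82.088, -0, 67.689, -10.227], TCP at [0.24, -0.577, 0.248] pointing down, gripper open.
Joint ranges: [-176.69, 176.69], [-43.24, 126.21], [12.49, 139.97], [-82, 262], [0, 151.66], [-163.58, 163.58]. Speed limits (degrees/s): [159.86, 159.86, 180, 180, 180, 180].

## Interface

Orientations are given as a 3x3 rotation matrix whose columns are the frame's x, y, z axes.
In Python, from rig import * gives the robot as it stands.
- The arm moves only by the tool play_rows, never from a script. Its argument "commands" is a list of rows, each a list of 2 entries, a list of its own where there are three numbers: the shift along the world's x, y, z in m, then the turn, a rotation vector about the world's x, y, z in rad. A call has 1 to 10 rows; each row is the pose to reach, as a shift and turn from the pose commanded when the call began; what a row does not reach only later rows make up. A row lasts 1/8 s, in which the tool goes at most 62.5 mm and 10.7 degrees, less where a joint would pass 70% of its speed; a pose out of reach is approached as far as the arm can. A call with a gripper value outside its range is refused whole. "gripper" is the finger opening in m, from 0 to 0.087, set as the call begins (left out, the last holds). The fingers move at their own pace and stop on an object; the grip force is fixed at half the most. Time passes only in rows, so rows that repeat a pose let the fingers close. It gives the time, the measured TCP pose, the force and the opening at its end, in the units of the state.
- read_state(): the state, without advancing time (a new reading comes with each control period).
- capture(name): name is "side" or "top"; returns a dict with "frame" (400x640x3 uint8, red, green, blue), "depth" (400x640 float32, m along the optical axis (not along the pixel's ray), 0 where there is no reading), "mtx" (3x3 intrinsics, pixels), "cam_to_world" (4x4, takes a point from camera to world coordinates). Camera axes: x right, y down, z forward; pixel columns grow to the right and rows downward; lengths in m; the calibration is good to about 2 mm. A picture is of the moment at which its call begins.
- hand_in(): hands the job in, once; it reports no verdict.
The state is a dict: "time_s": time; "joint_positions": joint angles; "qvel": joint speeds; "tau": joint torques, N m; "position": TCP position; "tcp_rot": TCP orientation; "force": force on the tool from outside, world axes, zero at the start; "moment": the same for the moment, N m; "opening": opening from 0.0 (shut) to 1.0 (fully open).
Only numpy, scipy, OpenCV 4.12 (cv2) and the standard library are available. Lean on these libraries where they do the work, as an engineer would, in place of code of your own. Each camera call takes 0.05 s, during which the arm holds its last target. There are 200 camera calls.

## Task

The weighted arm of the small cheese press is held up by its ratchet. With the release rod, lift the red tail of the pawl and hold it up while the arm sinks by its own weight (do not push it) until its foot rests on the mould, then draw the rod out so that the pawl drops back on its wheel, and lay the rod flat on the bare worktop. Only the rod may touch the pawl, never the gripper; leave the mould standing in its place and do not disturb the jar, the cheese portion or the brush.

Things in the scene. Friction and masses are not known exactly. Their poses are not given: they have to be found in the camera images.
- press: Small stainless bench cheese press, fixed. Origin: centre of the underside of its drip tray (170 x 350 mm, rim 22 mm high). x axis square to the plane in which the arm swings, pointing away from the robot; y axis along the tray towards the two cheek plates (44 mm over both, y 81 to 183 mm, 241 mm high) that carry the arm. A black damper drum stands 46 mm out from the pivot towards -x.
- press_hub (a point): Centre of the arm's pivot and of its toothed ratchet wheel (108 mm diameter, 12 mm thick), at press x 0, y +105, z 175 mm.
- press_arm (a joint): Angle of the weighted arm, rad: 0 level, + raised. It runs from the pivot along press -y, 18 mm high, with a steel weight and, 292 mm out, a black ball. The pawl holds it at about 0.37, 0.45, 0.52 or 0.6. With the pawl held clear it sinks by itself on its damper at 0.13 to 0.25 rad/s and rests at about 0.04, foot on the mould; a pawl let down sooner catches the next tooth (0.075 rad apart).
- pawl (a joint): Angle of the pawl, rad: 0 to 0.04 dropped into the teeth, + lifted (stop at 0.8); clear of the teeth above 0.05; falls back by its weight. It turns about a pin at press x 0, y +167, z 226 mm. Lifting it takes 0.5 to 3 N upward at the tail, most while it still holds the arm.
- tail_under (a point): Point under the middle of the pawl's tail, a red bar 14 mm thick and 51 mm long that slopes up 30 deg towards press -y above the arm. Lift it from below: with the pawl down it stands at press x 0, y +60, z 251 mm, 107 mm sideways from the pawl's pin, 20 mm before the tail's end. Below it is free room at least 30 mm high, even with the arm fully raised, open from the near side.
- press_foot: Steel foot (disc 64 mm in diameter) that hangs upright from the arm 130 mm from the pivot; origin at its hinge, underside 75 mm below it.
- mould: White perforated round cheese mould, 112 mm in diameter, with a wooden follower, 87 mm high in all, standing loose on the press's tray under the foot. Origin: centre of its underside.
- release_rod: Loose release rod, lying on the worktop: black grip with square sides 22 x 22 mm, 90 mm long, then a steel rod of 10 mm diameter that stands out 113 mm from the grip. Origin: middle of the underside of the grip; x axis along the rod towards its tip. About 0.14 kg, balanced within the grip near the steel.
- rod_grip (a point): Centre of the rod's black grip, on its axis (11 mm above the worktop as it lies).
- rod_tip (a point): Free end of the steel rod, on its axis, 158 mm from the centre of the grip.
- red_jar: Glass jar with a red lid, 75 mm in diameter, 92 mm high, bystander; origin under its centre.
- portion: Film-wrapped wedge of cheese, 58 x 111 x 44 mm, bystander; origin under its centre.
- brush: Turquoise hand brush, 30 x 85 x 55 mm, bystander; origin under its centre.

How it is judged (in metres and radians):
On the way, in this order (a step that is already met when the one before it is completed fails the run):
1. the pawl is lifted clear of the teeth by the rod (value of joint pawl above 0.055 rad and contact force between release_rod and pawl above 0.1 N), for 0.1 s.
2. the arm has sunk and its foot bears on the mould (value of joint press_arm below 0.09 rad and contact force between press_foot and mould above 2 N), for 0.2 s.
At the end, for the whole second after the job is handed in: Arm down (below 0.09 rad), its foot bearing on the mould by over 2 N; pawl dropped back (below 0.2 rad), rod off it; rod at rest flat on the bare worktop (grip axis below 20 mm, tip below 25 mm); mould upright (within 0.1 rad) on the press (all of step 2 and value of joint pawl below 0.2 rad and contact force between release_rod and pawl below 0.05 N and height (world z) of rod_grip between 0 and 0.02 m and height (world z) of rod_tip below 0.025 m and linear speed of release_rod below 0.02 m/s and angle between mould's own z axis and vertical below 0.1 rad and z of mould in the frame of press above 0.012 m); the robot touches nothing.
It fails at once if the gripper or arm touches the pawl (contact force between any of the fingers, the arm and pawl above 0.5 N).
It fails at once if the weighted arm is pushed with over 8 N (contact force between any of the fingers, the arm, release_rod and press_arm above 8 N).
It fails at once if the mould is tipped or shifted by more than 15 mm (angle between mould's own z axis and vertical above 0.2 rad or distance of mould from where it was at the start of the episode above 0.015 m).
It fails at once if the jar, the cheese portion or the brush is moved by more than 20 mm (distance of any of red_jar, portion, brush from where it was at the start of the episode above 0.02 m).
It also fails if it takes over 58 s, if anything falls off the work surface, if the arm or the gripper's body presses on something with over 40 N, if the wrist force passes 120 N, or if a joint passes its speed limit or range.

## Working session

There is one attempt and no reset: what is moved stays moved. The work goes in short steps, Python scripts to look and compute and a tool call to move; the robot and the scene stay as the last step left them, time stands still between calls to the robot, and variables do not carry over. Pictures are saved under pics/ and viewed, about 8 in all and at most 12, crops included, and the job is handed in when it is done.

Besides the shell and the picture viewer there is one more tool, called in YAML: its name, and indented under it one key for each argument. play_rows: Moves the arm, as the interface text tells. Its arguments: {"type":"object","properties":{"commands":{"type":"array"},"gripper":{"type":"number"}},"required":["commands"]}

```bash
mkdir -p pics; cat > h.py <<'E'
from rig import *
import numpy as np, cv2
def pts(c):
    d=c['depth'];K=np.array(c['mtx']);T=np.array(c['cam_to_world'])
    v,u=np.mgrid[:400,:640]
    P=np.stack([(u-K[0,2])/K[0,0]*d,(v-K[1,2])/K[1,1]*d,d],-1)
    return P@T[:3,:3].T+T[:3,3]
def save(c,n,crop=None,s=1):
    f=c['frame'][:,:,::-1]
    if crop: f=f[crop[1]:crop[3],crop[0]:crop[2]]
    cv2.imwrite('pics/'+n,cv2.resize(f,None,fx=s,fy=s,interpolation=cv2.INTER_CUBIC))
E
python3 - <<'E'
from h import *
for n in('side','top'):
    c=capture(n);save(c,n+'1.png');np.savez(n+'1.npz',**c);T=np.array(c['cam_to_world']);print(n,T.round(3).tolist(),np.array(c['mtx']).tolist())
E
```

```text
side [[1.0, 0.017, -0.022, 0.611], [0.027, -0.54, 0.841, -1.187], [0.002, -0.841, -0.541, 0.99], [0.0, 0.0, 0.0, 1.0]] [[507.2876820911989, 0.0, 321.26055333185826], [0.0, 507.2876820911989, 206.42301999270438], [0.0, 0.0, 1.0]]
top [[0.026, -0.996, 0.089, 0.472], [-0.999, -0.028, -0.018, 0.066], [0.021, -0.089, -0.996, 1.193], [0.0, 0.0, 0.0, 1.0]] [[361.20540037044805, 0.0, 322.17442308886143], [0.0, 361.20540037044805, 199.73985712604144], [0.0, 0.0, 1.0]]
```

View pics/side1.png

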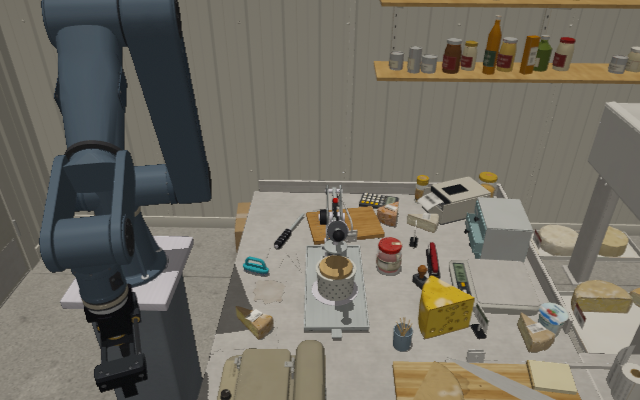

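View pics/top1.png

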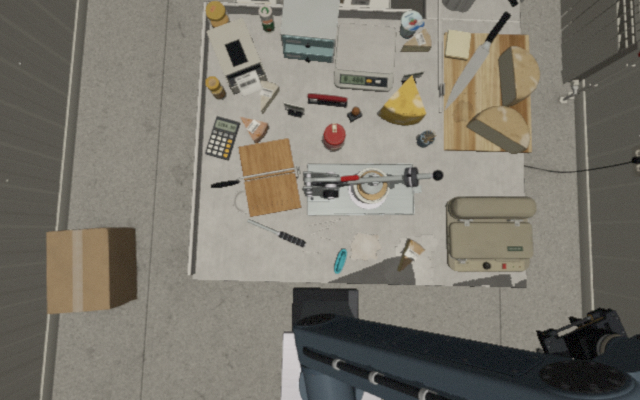

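```bash
python3 - <<'E'
from h import *
c=dict(np.load('top1.npz'));P=pts(c);f=c['frame'].astype(int);save(c,'top_crop.png',(190,90,450,290),3)
s=dict(np.load('side1.npz'));Q=pts(s);save(s,'side_crop.png',(230,170,400,350),3.3)
np.set_printoptions(precision=3,suppress=True)
for n,F,X in(('top',f,P),('side',s['frame'].astype(int),Q)):
    red=(F[...,0]>120)&(F[...,1]<60)&(F[...,2]<70)
    k,l,st,ce=cv2.connectedComponentsWithStats(red.astype(np.uint8))
    for i in range(1,k):
        if st[i,4]>8: x=X[l==i]; print(n,'red',st[i],np.median(x,0),x.min(0),x.max(0))
# rod region, top
m=np.zeros((400,640),bool);m[215:250,245:312]=True
dk=m&(f.sum(2)<170)&(P[...,2]<.05)
print('grip',dk.sum(),P[dk].mean(0),cv2.minAreaRect(P[dk][:,:2].astype(np.float32)))
x=P[m&(P[...,2]<.05)&(P[...,2]>.005)];print('above',len(x),x[:,2].max(),cv2.minAreaRect(x[:,:2].astype(np.float32)))
# tray: points z between .005 and .03 in region
m[:]=False;m[160:220,300:418]=True
t=m&(P[...,2]>.006)&(P[...,2]<.03);k,l,st,ce=cv2.connectedComponentsWithStats(t.astype(np.uint8));x=P[t]
print('tray',len(x),cv2.minAreaRect(x[:,:2].astype(np.float32)))
print('ztable',np.median(P[225:245,250:275,2]))
# high points along press
h=m&(P[...,2]>.2);print('high',P[h].min(0),P[h].max(0))
E
```

```text
top red [325 137   7   7   9] [0.756 0.035 0.09 ] [0.748 0.023 0.086] [0.767 0.042 0.094]
top red [341 175  17   6  67] [ 0.614 -0.019  0.268] [ 0.609 -0.039  0.254] [0.621 0.001 0.28 ]
side red [333 198   5   4  17] [ 0.618 -0.04   0.276] [ 0.613 -0.047  0.271] [ 0.624 -0.036  0.28 ]
side red [379 238  22  13 147] [0.778 0.008 0.092] [ 0.751 -0.022  0.087] [0.811 0.041 0.096]
side red [432 244   5  25  66] [0.92  0.021 0.038] [ 0.914 -0.026  0.031] [0.927 0.089 0.043]
grip 69 [0.449 0.14  0.022] ((0.44832322001457214, 0.1390446424484253), (0.08066149801015854, 0.016504287719726562), 69.15043640136719)
above 339 0.027635037933015694 ((0.467331200838089, 0.1912616491317749), (0.20335330069065094, 0.09912440925836563), 84.8255615234375)
tray 3279 ((0.615679144859314, -0.07481074333190918), (0.18027837574481964, 0.38830193877220154), 3.6392595767974854)
ztable -9.337886384597205e-05
high [ 0.472 -0.194  0.2  ] [0.647 0.103 1.193]
```

View pics/top_crop.png

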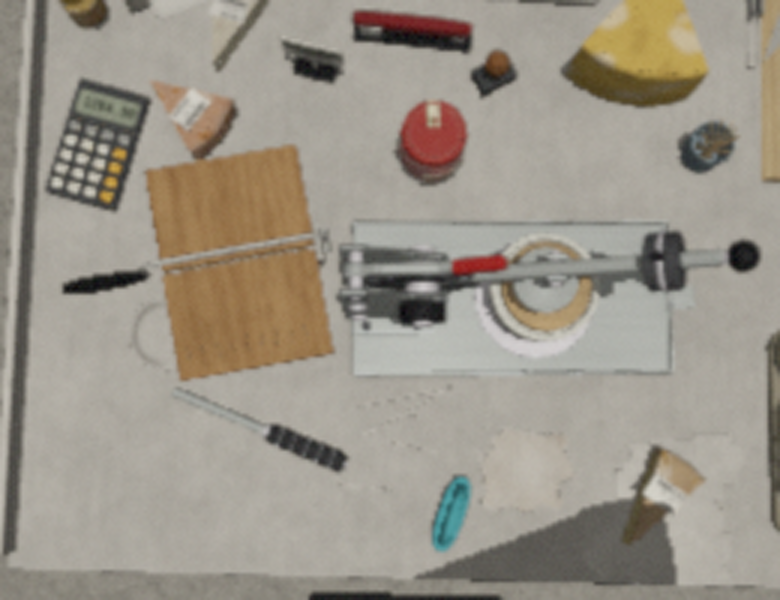

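View pics/side_crop.png

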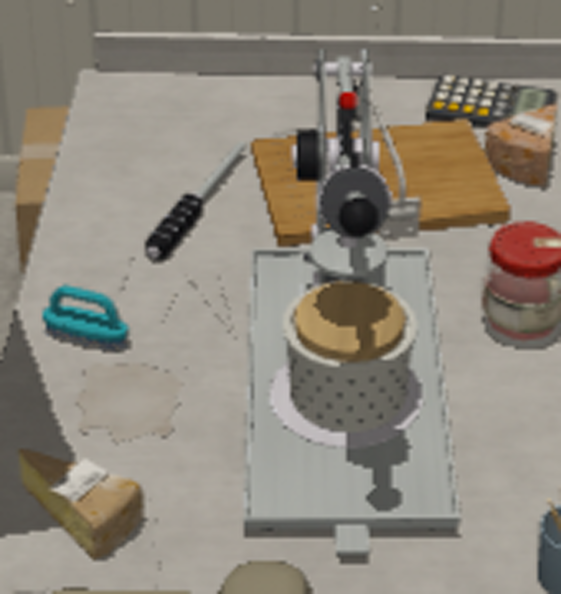

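```bash
cat >> h.py <<'E'
def ray(c,u,v,z):
    K=np.array(c['mtx']);T=np.array(c['cam_to_world'])
    d=T[:3,:3]@np.array([(u-K[0,2])/K[0,0],(v-K[1,2])/K[1,1],1]);o=T[:3,3]
    return o+d*(z-o[2])/d[2]
E
python3 - <<'E'
from h import *
np.set_printoptions(precision=4,suppress=True)
c=dict(np.load('top1.npz'));s=dict(np.load('side1.npz'));P=pts(c);Q=pts(s)
q=lambda u,v,z:ray(c,190+(u+.5)/3-.5,90+(v+.5)/3-.5,z)
cs=[q(*p,.022) for p in((353,222),(669,222),(672,375),(353,375))]
for x in cs: print('corner',x)
y=(cs[0]+cs[3]-cs[1]-cs[2])/2;x=(cs[0]+cs[1]-cs[2]-cs[3])/2
print('centre',np.mean(cs,0),np.linalg.norm(x),np.linalg.norm(y),'yaw',np.degrees(np.arctan2(-y[0],y[1])),np.degrees(np.arctan2(x[1],x[0])))
q2=lambda u,v,z:ray(s,230+(u+.5)/3.3-.5,170+(v+.5)/3.3-.5,z)
for p in((255,252),(432,252),(459,522),(246,522)): print('side corner',q2(*p,.022))
print('rod top: tip,junction,end',q(175,390,.011),q(268,430,.011),q(342,462,.011))
print('rod side: tip,end,junction',q2(247,142,.011),q2(153,248,.011),q2(198,200,.011))
print('ball',q(744,256,.27), 'red tail ends', [q(455,268,.25),q(507,262,.28)])
print('red side (z .28)',q2(348,100,.275))
# arm height vs y from top
m=np.zeros((400,640),bool);m[168:190,300:450]=1
for a in range(345,440,6):
    col=P[168:190,a];i=col[:,2].argmax();print(a,col[i])
print('bystanders: brush',q(452,512,.03),'portion',q(662,490,.03))
F=c['frame'].astype(int)
E
```

```text
corner [0.6948 0.0963 0.022 ]
corner [ 0.7054 -0.2513  0.022 ]
corner [ 0.5369 -0.2552  0.022 ]
corner [0.5274 0.0913 0.022 ]
centre [ 0.6161 -0.0797  0.022 ] 0.1680100218836481 0.3471951578700343 yaw 1.6553279273094983 1.531817284282415
side corner [0.5339 0.0869 0.022 ]
side corner [0.7027 0.0921 0.022 ]
side corner [ 0.7105 -0.2551  0.022 ]
side corner [ 0.5445 -0.26    0.022 ]
rod top: tip,junction,end [0.5063 0.2841 0.011 ] [0.4658 0.1818 0.011 ] [0.4334 0.1006 0.011 ]
rod side: tip,end,junction [0.5147 0.2935 0.011 ] [0.434  0.1048 0.011 ] [0.4711 0.186  0.011 ]
ball [ 0.6281 -0.2495  0.27  ] red tail ends [array([ 0.6132, -0.0004,  0.25  ]), array([ 0.6152, -0.0426,  0.28  ])]
red side (z .28) [ 0.6187 -0.0418  0.275 ]
345 [ 0.6116 -0.0091  0.2625]
351 [ 0.6134 -0.0239  0.2712]
357 [ 0.6125 -0.0384  0.2801]
363 [ 0.618  -0.0604  0.2295]
369 [ 0.6207 -0.0761  0.2328]
375 [0.4721 0.0662 1.1934]
381 [ 0.6193 -0.1058  0.2478]
387 [ 0.621  -0.12    0.2569]
393 [ 0.6154 -0.1348  0.2618]
399 [ 0.62   -0.1488  0.2693]
405 [ 0.6219 -0.1587  0.2922]
411 [ 0.6211 -0.172   0.2996]
417 [ 0.6256 -0.1896  0.2908]
423 [ 0.6176 -0.2036  0.2954]
429 [ 0.6272 -0.2168  0.3017]
435 [0.4721 0.0662 1.1934]
bystanders: brush [ 0.3842 -0.0184  0.03  ] portion [ 0.4131 -0.2428  0.03  ]
```

```bash
python3 - <<'E'
from h import *
s=read_state();print(np.round(s['tcp_rot'],3),np.round(s['position'],4),s['opening'],s['force'],s['time_s'])
E
```

```text
[[ 0.385 -0.     0.923]
 [-0.923  0.002  0.385]
 [-0.002 -1.     0.   ]] [ 0.2403 -0.5763  0.2466] 1.0047665457734714 [-0.63985237  0.45444167 -0.42191381] 0.1
```

play_rows:
  commands:
    - [[0.03,0.054,0],[0,0,0.08]]
    - [[0.06,0.109,0],[0,0,0.16]]
    - [[0.09,0.163,0],[0,0,0.24]]
    - [[0.12,0.218,0],[0,0,0.32]]
    - [[0.15,0.272,0],[0,0,0.4]]
    - [[0.18,0.327,0],[0,0,0.48]]
    - [[0.187,0.385,0],[0,0,0.56]]
    - [[0.192,0.445,0],[0,0,0.64]]
    - [[0.197,0.505,-0.01],[0,0,0.72]]
    - [[0.2,0.565,-0.02],[0,0,0.785]]
  gripper: 0.087

```text
time_s: 1.35
position: [0.4405, -0.0101, 0.2274]
tcp_rot: [[0.925, 0.001, 0.379], [-0.379, -0.0, 0.925], [0.001, -1.0, 0.0]]
force: [0.4, -0.2, 0.5]
opening: 0.999
```

play_rows:
  commands:
    - [[0.004,0.05,-0.03],[0,0,0]]
    - [[0.008,0.105,-0.06],[0,0,0]]
    - [[0.012,0.16,-0.08],[0,0,0]]
    - [[0.012,0.16,-0.1],[0,0,0]]
    - [[0.012,0.16,-0.1],[0,0,0]]
    - [[0.012,0.16,-0.1],[0,0,0]]

```text
time_s: 2.1
position: [0.4527, 0.1477, 0.1279]
tcp_rot: [[0.924, 0.0, 0.382], [-0.382, -0.0, 0.924], [0.0, -1.0, 0.0]]
force: [0.3, -0.4, 0.8]
opening: 0.997
```

```bash
python3 - <<'E'
from h import *
s=read_state();print(np.round(s['tcp_rot'],3),np.round(s['position'],4),s['time_s'],np.round(s['joint_positions'],1))
save(capture('side'),'g1.png',(220,140,380,300),3.5)
E
```

```text
[[ 0.924  0.     0.382]
 [-0.382 -0.     0.924]
 [ 0.    -1.     0.   ]] [0.4527 0.1477 0.1279] 2.1 [  4.6  30.4 109.4  -0.   40.1  27. ]
```

View pics/g1.png

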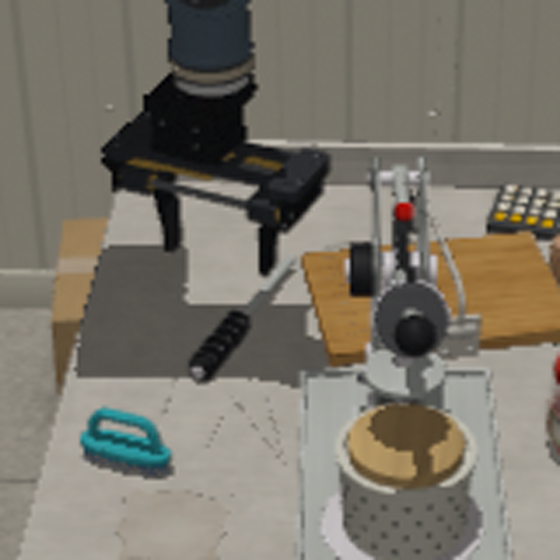

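play_rows:
  commands:
    - [[0,0.001,-0.05],[0,0,0]]
    - [[0,0.001,-0.085],[0,0,0]]
    - [[0,0.001,-0.1],[0,0,0]]
    - [[0,0.001,-0.1],[0,0,0]]

```text
time_s: 2.65
position: [0.4526, 0.1486, 0.0275]
tcp_rot: [[0.924, -0.001, 0.382], [-0.382, -0.0, 0.924], [-0.001, -1.0, -0.0]]
force: [-0.3, 0.2, -0.4]
opening: 1.0
```

play_rows:
  commands:
    - [[0,0,0],[0,0,0]]
    - [[0,0,0],[0,0,0]]
    - [[0,0,0],[0,0,0]]
    - [[0,0,0],[0,0,0]]
    - [[0,0,0],[0,0,0]]
    - [[0,0,0],[0,0,0]]
    - [[0,0,0],[0,0,0]]
    - [[0,0,0],[0,0,0]]
  gripper: 0.01

```text
time_s: 3.65
position: [0.4524, 0.1491, 0.0275]
tcp_rot: [[0.925, -0.0, 0.381], [-0.381, -0.0, 0.925], [-0.0, -1.0, -0.0]]
force: [0.6, -0.7, -0.7]
opening: 0.252
```

play_rows:
  commands:
    - [[0,0,0.05],[0,0,0]]
    - [[-0.01,0,0.11],[0,0,0]]
    - [[-0.03,0,0.165],[0,0,0]]
    - [[-0.045,0,0.222],[0,0,-0.1]]
    - [[-0.045,-0.02,0.222],[0,0,-0.27]]
    - [[-0.045,-0.05,0.222],[0,0,-0.45]]
    - [[-0.045,-0.08,0.222],[0,0,-0.63]]
    - [[-0.045,-0.11,0.222],[0,0,-0.81]]
    - [[-0.045,-0.14,0.222],[0,0,-0.99]]
    - [[-0.045,-0.171,0.222],[0,0,-1.15]]

```text
time_s: 4.9
position: [0.4067, -0.0226, 0.2492]
tcp_rot: [[0.025, -0.001, 1.0], [-1.0, 0.0, 0.025], [-0.0, -1.0, -0.001]]
force: [-0.1, 0.4, -0.6]
opening: 0.249
```

play_rows:
  commands:
    - [[0,0,0],[0,0,0]]
    - [[0,0,0],[0,0,0]]
    - [[0,0,0],[0,0,0]]

```text
time_s: 5.28
position: [0.407, -0.021, 0.2494]
tcp_rot: [[0.032, -0.001, 0.999], [-1.0, 0.001, 0.032], [-0.001, -1.0, -0.001]]
force: [0.0, -0.3, -1.8]
opening: 0.251
```

```bash
python3 - <<'E'
from h import *
np.set_printoptions(precision=4,suppress=True)
s=read_state();print(s['force'],s['moment'],np.round(s['joint_positions'],1))
c=capture('side');t=capture('top');np.savez('s2.npz',**c);np.savez('t2.npz',**t)
a=c['frame'][150:290,250:390,::-1];b=t['frame'][120:260,270:410,::-1]
cv2.imwrite('pics/g2.png',cv2.resize(np.hstack([a,b]),None,fx=2.85,fy=2.85,interpolation=cv2.INTER_CUBIC))
E
```

```text
[ 0.0202 -0.3273 -1.8193] [ 0.0003 -0.0079  0.0215] [-18.8  13.3 111.4   0.   55.4  69.4]
```

View pics/g2.png

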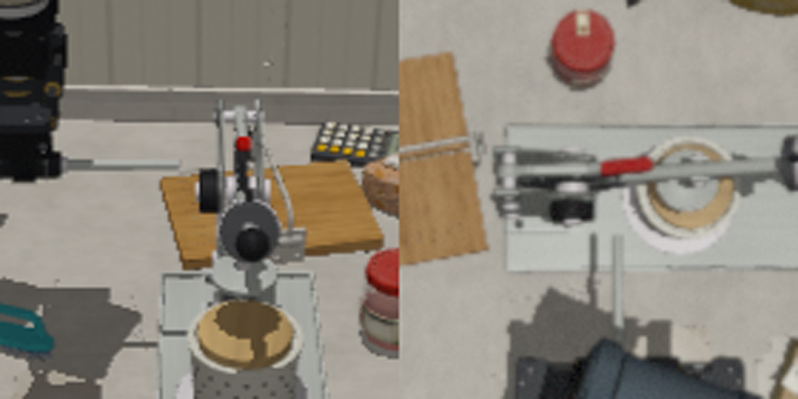

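```bash
python3 - <<'E'
from h import *
np.set_printoptions(precision=4,suppress=True)
t=dict(np.load('t2.npz'));s=dict(np.load('s2.npz'))
for z in(.225,.23,.235,.24): print(z,ray(t,346.3,202.5,z),ray(s,313,206.6,z), 'rodbase',ray(s,272.5,206.5,z))
P=pts(t);F=t['frame'].astype(int);red=(F[...,0]>120)&(F[...,1]<60)&(F[...,2]<70);red[:160]=0
x=P[red];A=np.polyfit(x[:,1],x[:,2],1);print(A,x[:,0].mean(),'top z at -.022',np.polyval(A,-.022))
Q=pts(s);print('rod side depth',Q[206,280:313:4]);
E
```

```text
0.225 [ 0.5534 -0.017   0.225 ] [0.5578 0.0014 0.225 ] rodbase [ 0.4449 -0.0016  0.225 ]
0.23 [ 0.553  -0.0165  0.23  ] [ 0.5581 -0.0064  0.23  ] rodbase [ 0.446  -0.0094  0.23  ]
0.235 [ 0.5526 -0.0161  0.235 ] [ 0.5585 -0.0142  0.235 ] rodbase [ 0.4471 -0.0171  0.235 ]
0.24 [ 0.5522 -0.0157  0.24  ] [ 0.5588 -0.0219  0.24  ] rodbase [ 0.4482 -0.0249  0.24  ]
[0.4149 0.2752] 0.6071573290252823 top z at -.022 0.2660345495256889
rod side depth [[ 0.4684 -0.0218  0.24  ]
 [ 0.4791 -0.0196  0.2388]
 [ 0.4897 -0.0158  0.2366]
 [ 0.5009 -0.0174  0.2379]
 [ 0.512  -0.0187  0.239 ]
 [ 0.5232 -0.0211  0.2407]
 [ 0.5338 -0.0159  0.2376]
 [ 0.5449 -0.0164  0.2381]
 [ 0.5558 -0.0157  0.2379]]
```

play_rows:
  commands:
    - [[0,-0.007,-0.002],[0,0,0]]
    - [[0.02,-0.007,-0.002],[0,0,0]]
    - [[0.04,-0.007,-0.002],[0,0,0]]
    - [[0.06,-0.007,-0.002],[0,0,0]]
    - [[0.083,-0.007,-0.002],[0,0,0]]
    - [[0.083,-0.007,-0.002],[0,0,0]]
    - [[0.083,-0.007,-0.002],[0,0,0]]

```text
time_s: 6.25
position: [0.4891, -0.0287, 0.2471]
tcp_rot: [[0.03, -0.002, 1.0], [-1.0, 0.0, 0.03], [-0.001, -1.0, -0.002]]
force: [0.1, 0.0, -2.6]
opening: 0.247
```

```bash
python3 - <<'E'
from h import *
s=read_state();print(s['force'],s['moment'])
c=capture('side');t=capture('top')
a=c['frame'][150:290,250:390,::-1];b=t['frame'][120:260,290:430,::-1]
cv2.imwrite('pics/g3.png',cv2.resize(np.hstack([a,b]),None,fx=2.85,fy=2.85,interpolation=cv2.INTER_CUBIC))
E
```

```text
[ 0.10802921  0.01826829 -2.60566617] [0.03402715 0.0756665  0.02335339]
```

View pics/g3.png

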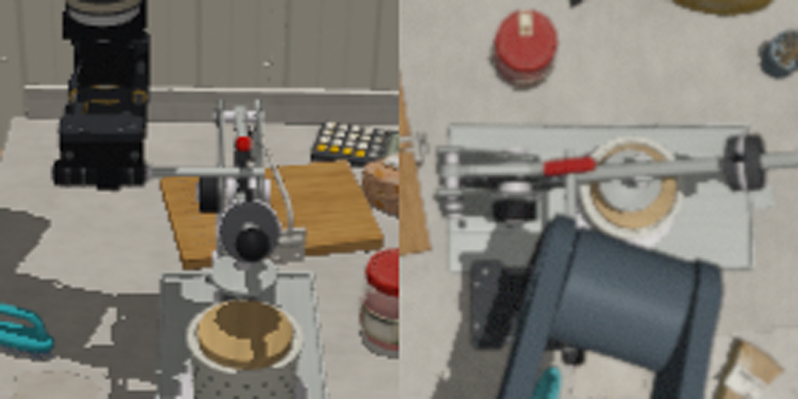

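play_rows:
  commands:
    - [[0,0,0.008],[0,0,0]]
    - [[0,0,0.014],[0,0,0]]
    - [[0,0,0.02],[0,0,0]]
    - [[0,0,0.026],[0,0,0]]
    - [[0,0,0.032],[0,0,0]]
    - [[0,0,0.038],[0,0,0]]
    - [[0,0,0.038],[0,0,0]]
    - [[0,0,0.038],[0,0,0]]

```text
time_s: 7.35
position: [0.4904, -0.029, 0.2856]
tcp_rot: [[0.03, 0.0, 1.0], [-1.0, -0.0, 0.03], [0.0, -1.0, 0.0]]
force: [-0.2, -0.4, -2.1]
opening: 0.251
```

```bash
cat > arm.py <<'E'
from h import *
s=read_state();print(s['time_s'],s['force'],s['moment'])
t=capture('top');P=pts(t);F=t['frame'].astype(int)
red=(F[...,0]>120)&(F[...,1]<60)&(F[...,2]<70);red[:160]=0;x=P[red]
if len(x)>5: print('tail',len(x),x.mean(0).round(4),np.polyfit(x[:,1],x[:,2],1).round(3))
a=P[(abs(P[...,0]-.625)<.006)&(P[...,1]<-.075)&(P[...,1]>-.145)&(P[...,2]>.12)&(P[...,2]<.5)]
if len(a)>4: p=np.polyfit(a[:,1],a[:,2],1);print('arm',np.arctan(-p[0]),len(a))
E
python3 arm.py
```

```text
7.35 [-0.15365514 -0.37910961 -2.08808657] [-0.10705603  0.09877876 -0.09526132]
tail 66 [ 0.6106 -0.0274  0.2639] [0.399 0.275]
arm 0.3894972751405084 88
```

```bash
python3 - <<'E'
from h import *
c=capture('side');t=capture('top');np.savez('s3.npz',**c)
a=c['frame'][150:290,250:390,::-1];b=t['frame'][120:260,290:430,::-1]
cv2.imwrite('pics/g4.png',cv2.resize(np.hstack([a,b]),None,fx=2.85,fy=2.85,interpolation=cv2.INTER_CUBIC))
E
python3 arm.py
```

```text
7.5 [ 0.41829389 -1.31193331 -2.93423665] [-0.12901072  0.17978868 -0.10615346]
tail 66 [ 0.6062 -0.025   0.2923] [0.961 0.316]
arm 0.3771797198509812 90
```

View pics/g4.png

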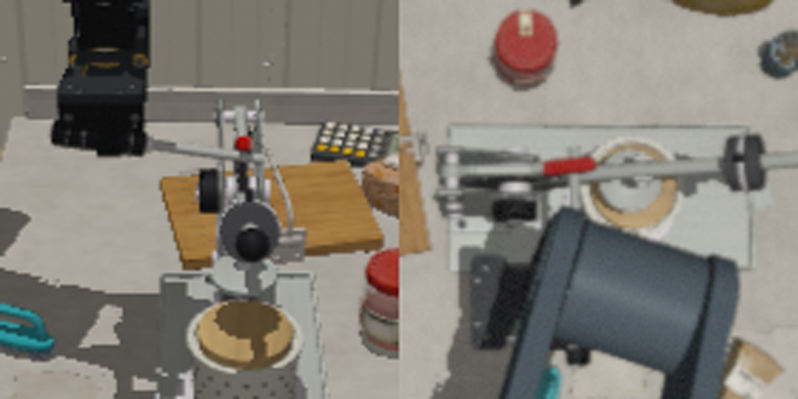

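play_rows:
  commands:
    - [[0,0,-0.004],[0,0,0]]
    - [[-0.03,0,-0.006],[0,0,0]]
    - [[-0.08,0,-0.006],[0,0,0]]
    - [[-0.08,0,0.03],[0,-0.15,0]]
    - [[-0.08,0,0.03],[0,-0.33,0]]
    - [[-0.08,0,0.03],[0,-0.5,0]]
    - [[-0.08,0,0.03],[0,-0.67,0]]
    - [[-0.08,0,0.03],[0,-0.84,0]]
    - [[-0.08,0,0.03],[0,-1.0,0]]
    - [[-0.08,0,0.03],[0,-1.0,0]]

```text
time_s: 8.8
position: [0.4144, -0.019, 0.3163]
tcp_rot: [[0.061, 0.745, 0.664], [-0.998, 0.057, 0.028], [-0.017, -0.664, 0.747]]
force: [-0.1, 0.6, -1.5]
opening: 0.248
```

```bash
python3 - <<'E'
from h import *
s=read_state();print(s['time_s'],np.round(s['joint_positions'],2),s['position'])
E
python3 arm.py
```

```text
8.8 [-41.84  -1.64 137.15  79.89  33.23 -21.39] [ 0.41442216 -0.01895515  0.31626457]
8.8 [-0.08820673  0.55957738 -1.50807843] [-0.04859264  0.61932871  0.00691979]
tail 69 [ 0.6018 -0.041   0.271 ] [0.541 0.293]
arm 0.38192985124148066 87
```

```bash
cat > kin.py <<'E'
import numpy as np
from scipy.spatial.transform import Rotation as R
from scipy.optimize import least_squares
D=np.radians
def fk(q,p):
    x0,z0,y0,L1,b,L2,d=p;q=D(np.array(q))
    R1=R.from_euler('z',q[0]);R2=R1*R.from_euler('y',q[1]);R3=R2*R.from_euler('y',q[2])
    R4=R3*R.from_euler('z',q[3]);R5=R4*R.from_euler('y',q[4])
    pos=R1.apply([x0,y0,z0])+R2.apply([0,0,L1])+R3.apply([b,0,L2])+R5.apply([0,0,d])
    return pos,R5*R.from_euler('z',q[5])   # tool: z=approach
data=[([-77.607,30.224,82.088,0,67.689,-10.227],[.24,-.577,.248]),([4.6,30.4,109.4,0,40.1,27],[.4527,.1477,.1279]),
([-18.8,13.3,111.4,0,55.4,69.4],[.407,-.021,.2494]),([-41.84,-1.64,137.15,79.89,33.23,-21.39],[.4144,-.019,.3163])]
f=lambda p:np.concatenate([fk(q,p)[0]-x for q,x in data]+[0.01*(np.array(p)-p0)])
p0=np.array([0,.36,.11,.45,0,.45,.25])
p=least_squares(f,p0).x
lo=[-176,-43.2,12.5,-82,0,-163];hi=[176,126.2,139.9,262,151.6,163]
M=None
def ik(pos,app,jaw,starts=((-40,0,130,80,35,-20),(-20,20,110,10,50,60),(10,20,120,60,60,0),(-30,10,120,100,60,-30))):
    best=None
    for s in starts:
        def e(q):
            x,r=fk(q,p);m=r.as_matrix();j=abs(m[:,1]@jaw)
            return np.concatenate([(x-pos)*10,(m[:,2]-app),[ (1-j)]])
        r=least_squares(e,np.clip(s,np.array(lo)+1,np.array(hi)-1),bounds=(lo,hi))
        if best is None or r.cost<best.cost: best=r
    return best.cost,best.x.round(1)
if __name__=='__main__':
    print(p.round(4),abs(f(p)[:12]).max())
    for q,_ in data: print(fk(q,p)[1].as_matrix().round(3).tolist())
E
python3 kin.py
```

```text
[-0.0011  0.2767  0.1109  0.5871  0.1145  0.3936  0.2805] 0.0003548801689721992
[[-0.385, 0.923, -0.0], [0.923, 0.385, 0.0], [0.0, 0.0, -1.0]]
[[-0.925, 0.381, 0.002], [0.381, 0.925, 0.0], [-0.002, 0.001, -1.0]]
[[-0.031, 1.0, -0.002], [1.0, 0.031, 0.001], [0.001, -0.002, -1.0]]
[[-0.061, 0.664, 0.745], [0.998, 0.028, 0.057], [0.017, 0.747, -0.664]]
```

```bash
sed -i 's/m\[:,1\]@jaw/m[:,0]@jaw/' kin.py; cat > t.py <<'E'
from kin import *
def test(gx,gy,gz,yaw,el):
    y,e=D(yaw),D(el);app=np.array([np.cos(y)*np.cos(e),np.sin(y)*np.cos(e),np.sin(e)]);jaw=np.array([-np.sin(y),np.cos(y),0])
    c,q=ik(np.array([gx,gy,gz])-.006*app,app,jaw);print((gx,gy,gz,yaw,el),'%.5f'%c,q)
print('lift')
for yaw in(0,20,40,60,-20):
  for z in(.2,.24):
    u=np.array([np.cos(D(yaw)),np.sin(D(yaw))]);g=np.array([.618,-.022])-.12*u
    test(*g,z,yaw,-21)
print('pick')
for g,y in(((.42,.17),67),((.45,.15),67),((.45,.15),90),((.45,.0),90),((.45,.2),40),((.45,-.1),-30),((.45,.1),0),((.48,.1),110),((.42,.17),110),((.42,.17),140)):
    test(*g,.022,y,-33)
E
python3 t.py
```

```text
lift
(np.float64(0.498), np.float64(-0.022), 0.2, 0, -21) 0.03744 [-31.5  32.5 139.9 141.4  48.8 -82.2]
(np.float64(0.498), np.float64(-0.022), 0.24, 0, -21) 0.02354 [-31.5  25.8 139.9 139.6  46.2 -78. ]
(np.float64(0.505236885505691), np.float64(-0.06304241719908024), 0.2, 20, -21) 0.00000 [-53.2  45.7 138.5 108.3  70.3 -94.3]
(np.float64(0.505236885505691), np.float64(-0.06304241719908024), 0.24, 20, -21) 0.00000 [-53.2  37.  137.5 104.7  67.5 -84.3]
(np.float64(0.5260746668257227), np.float64(-0.0991345131623847), 0.2, 40, -21) 0.00000 [-55.5  42.1 119.9  78.1  71.7 -71.1]
(np.float64(0.5260746668257227), np.float64(-0.0991345131623847), 0.24, 40, -21) 0.00000 [-55.5  36.5 119.3  76.2  73.1 -64.8]
(np.float64(0.5579999999999999), np.float64(-0.12592304845413263), 0.2, 60, -21) 0.00000 [-51.7  45.  100.4  60.7  84.3 -57.9]
(np.float64(0.5579999999999999), np.float64(-0.12592304845413263), 0.24, 60, -21) 0.00000 [-51.7  41.   99.9  60.4  86.6 -53.9]
(np.float64(0.505236885505691), np.float64(0.019042417199080244), 0.2, -20, -21) 0.00127 [  2.3  45.3 139.9 204.1  72.5 -88.7]
(np.floa
[... 191 characters left out ...]
  56.9 -109.5]
(0.45, 0.15, 0.022, 67, -33) 0.00000 [ -29.1   62.3  126.4   89.6   56.5 -100.3]
(0.45, 0.15, 0.022, 90, -33) 0.00000 [-25.3  58.4 112.9  60.   61.1 -80.9]
(0.45, 0.0, 0.022, 90, -33) 0.00000 [-40.7  58.  105.6  43.2  68.4 -76.6]
(0.45, 0.2, 0.022, 40, -33) 0.00016 [ -14.9   73.3  139.9  135.1   78.4 -117. ]
(0.45, -0.1, 0.022, -30, -33) 0.00984 [-13.7  72.9 139.9 200.4  86.4 -81.6]
(0.45, 0.1, 0.022, 0, -33) 0.02084 [ 10.   71.7 139.9 197.9  84.2 -85.7]
(0.48, 0.1, 0.022, 110, -33) 0.00000 [-23.7  58.6  96.   38.7  75.9 108.6]
(0.42, 0.17, 0.022, 110, -33) 0.00000 [-19.   58.  106.3  44.8  67.6 -76.8]
(0.42, 0.17, 0.022, 140, -33) 0.00000 [ -9.1  59.2  91.8  25.7  82.7 104.6]
```

```bash
cat > go.py <<'E'
from h import *
from scipy.spatial.transform import Rotation as R
import sys
# args: grasp x y z, yaw, el, n
gx,gy,gz,yaw,el,n=map(float,sys.argv[1:7]);n=int(n)
s=read_state();y,e=np.radians([yaw,el])
app=np.array([np.cos(y)*np.cos(e),np.sin(y)*np.cos(e),np.sin(e)]);jx=np.array([np.sin(y),-np.cos(y),0])
T=np.stack([jx,app,np.cross(jx,app)],1)
rv=(R.from_matrix(T)*R.from_matrix(s['tcp_rot']).inv()).as_rotvec();d=np.array([gx,gy,gz])-.006*app-s['position']
print('t',s['time_s'],'min rows',np.linalg.norm(d)/.0625,np.degrees(np.linalg.norm(rv))/10.7)
print([[(d*k/n).round(3).tolist(),(rv*k/n).round(3).tolist()] for k in range(1,n+1)])
import kin
print(kin.ik(np.array([gx,gy,gz])-.006*app,app,jx,(s['joint_positions'],)+((-40,0,130,80,35,-20),(-20,20,110,10,50,60))),np.round(s['joint_positions'],1))
E
python3 go.py .42 .145 .12 90 -79 10
```

```text
t 8.85 min rows 4.0021319205742945 8.700556945139494
[[[0.001, 0.016, -0.019], [-0.053, 0.048, 0.146]], [[0.001, 0.033, -0.038], [-0.107, 0.096, 0.292]], [[0.002, 0.049, -0.057], [-0.16, 0.144, 0.437]], [[0.002, 0.065, -0.076], [-0.214, 0.192, 0.583]], [[0.003, 0.081, -0.095], [-0.267, 0.239, 0.729]], [[0.004, 0.098, -0.114], [-0.321, 0.287, 0.875]], [[0.004, 0.114, -0.133], [-0.374, 0.335, 1.02]], [[0.005, 0.13, -0.152], [-0.428, 0.383, 1.166]], [[0.005, 0.147, -0.171], [-0.481, 0.431, 1.312]], [[0.006, 0.163, -0.19], [-0.535, 0.479, 1.458]]]
(np.float64(1.3451542350457423e-13), array([ -2.8,  29.1, 116.1,  18.5,  36.8, -17.8])) [-41.9  -1.6 137.3  80.2  33.2 -21.8]
```

play_rows:
  commands:
    - [[0.001,0.016,-0.019],[-0.053,0.048,0.146]]
    - [[0.001,0.033,-0.038],[-0.107,0.096,0.292]]
    - [[0.002,0.049,-0.057],[-0.16,0.144,0.437]]
    - [[0.002,0.065,-0.076],[-0.214,0.192,0.583]]
    - [[0.003,0.081,-0.095],[-0.267,0.239,0.729]]
    - [[0.004,0.098,-0.114],[-0.321,0.287,0.875]]
    - [[0.004,0.114,-0.133],[-0.374,0.335,1.02]]
    - [[0.005,0.13,-0.152],[-0.428,0.383,1.166]]
    - [[0.005,0.147,-0.171],[-0.481,0.431,1.312]]
    - [[0.006,0.163,-0.19],[-0.535,0.479,1.458]]

```text
time_s: 10.1
position: [0.4221, 0.1443, 0.1257]
tcp_rot: [[1.0, -0.002, -0.004], [0.004, 0.183, 0.983], [-0.001, -0.983, 0.183]]
force: [1.2, 0.0, -0.3]
opening: 0.249
```

play_rows:
  commands:
    - [[0,0,0],[0,0,0]]
    - [[0,0,0],[0,0,0]]

```text
time_s: 10.35
position: [0.4207, 0.144, 0.1263]
tcp_rot: [[1.0, -0.001, 0.001], [-0.001, 0.187, 0.982], [-0.002, -0.982, 0.187]]
force: [0.1, 0.4, -1.6]
opening: 0.254
```

```bash
python3 go.py .42 .145 .027 90 -79 4; python3 - <<'E'
from h import *
t=capture('top');np.savez('t4.npz',**t);save(t,'g5.png',(190,120,390,290),3.8)
E
```

```text
t 10.35 min rows 1.4946615269855539 0.02152303122304803
[[[-0.0, -0.0, -0.023], [0.001, -0.0, 0.0]], [[-0.0, -0.0, -0.047], [0.002, -0.001, 0.0]], [[-0.001, -0.0, -0.07], [0.003, -0.001, 0.001]], [[-0.001, -0.0, -0.093], [0.004, -0.002, 0.001]]]
(np.float64(1.326708850004685e-13), array([ -2.8,  41.4, 118.5,  28.8,  23.3, -29.7])) [ -2.7  29.1 116.   18.1  36.9 -17.3]
```

View pics/g5.png

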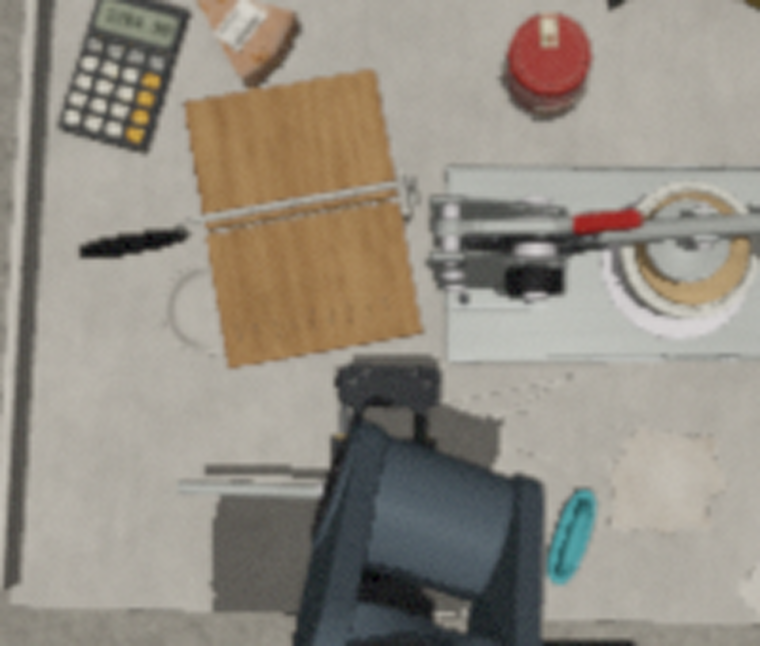

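play_rows:
  commands:
    - [[0,0,-0.045],[0,0,0]]
    - [[0,0,-0.08],[0,0,0]]
    - [[0,0,-0.091],[0,0,0]]
    - [[0,0,-0.092],[0,0,0]]
    - [[0,0,-0.092],[0,0,0]]

```text
time_s: 11.02
position: [0.4213, 0.1439, 0.0351]
tcp_rot: [[1.0, -0.0, 0.0], [-0.0, 0.188, 0.982], [-0.0, -0.982, 0.188]]
force: [1.1, 0.3, -1.7]
opening: 0.248
```

play_rows:
  commands:
    - [[0,0,0],[0,0,0]]
    - [[0,0,0],[0,0,0]]
    - [[0,0,0],[0,0,0]]
    - [[0,0,0.03],[0,0,0]]
    - [[0,0,0.06],[0,0,0]]
  gripper: 0.06

```text
time_s: 11.65
position: [0.4202, 0.1441, 0.0946]
tcp_rot: [[1.0, -0.004, 0.0], [0.0, 0.187, 0.982], [-0.004, -0.982, 0.187]]
force: [0.7, -0.1, -0.8]
opening: 0.665
```

```bash
python3 go.py .42 .151 .07 90 -33 8; python3 - <<'E'
from h import *
np.set_printoptions(precision=4,suppress=True)
t=capture('top');s=capture('side');P=pts(s);np.savez('s5.npz',**s);f=s['frame'].astype(int)
# rod in side view: points above the table near x .42
m=(abs(P[...,0]-.42)<.03)&(P[...,1]>.05)&(P[...,1]<.35)&(P[...,2]>.004)&(P[...,2]<.035)
x=P[m];print(len(x),x.min(0),x.max(0))
for a in np.arange(.08,.32,.02):
    k=x[(x[:,1]>=a)&(x[:,1]<a+.02)]
    if len(k):print(round(a,2),len(k),k.mean(0),k[:,2].max())
d=m&(f.sum(2)<150);print('dark',P[d].min(0),P[d].max(0),P[d].mean(0))
E
```

```text
t 11.65 min rows 0.342124529488995 4.3174730534808665
[[[-0.0, 0.0, -0.003], [0.101, -0.0, -0.0]], [[-0.0, 0.0, -0.005], [0.202, -0.001, -0.0]], [[-0.0, 0.001, -0.008], [0.302, -0.001, -0.001]], [[-0.0, 0.001, -0.011], [0.403, -0.002, -0.001]], [[-0.0, 0.001, -0.013], [0.504, -0.002, -0.001]], [[-0.0, 0.001, -0.016], [0.605, -0.002, -0.001]], [[-0.0, 0.002, -0.019], [0.705, -0.003, -0.002]], [[-0.0, 0.002, -0.021], [0.806, -0.003, -0.002]]]
(np.float64(4.951941499264983e-13), array([-27. ,  52.7, 118.2,  58.3,  61.5, -80.7])) [ -2.7  33.1 117.1  20.6  32.2 -20.4]
219 [0.3907 0.0653 0.0041] [0.4426 0.3447 0.0268]
0.08 39 [0.425  0.0927 0.0154] 0.024857774524188248
0.1 32 [0.4268 0.1109 0.0187] 0.026754778863770312
0.12 28 [0.4261 0.1295 0.0204] 0.026434360972688697
0.14 28 [0.4269 0.1511 0.0196] 0.025471000171662372
0.16 22 [0.4252 0.1697 0.0212] 0.025214006926485455
0.18 7 [0.4238 0.1927 0.0162] 0.019311643784213017
0.2 12 [0.4222 0.2094 0.0126] 0.01893095980434667
0.22 12 [0.4224 0.2301 0.0137] 0.017921174584190736
0.24 10 [0.4233 0.2499 0.0119] 0.018109062190798997
0.26 10 [0.4245 0.2693 0.0138] 0.017035800624178754
0.28 12 [0.4166 0.2886 0.0119] 0.01836579915522485
0.3 3 [0.4183 0.3125 0.0051] 0.006558532663245242
dark [0.4145 0.0884 0.0052] [0.4359 0.181  0.0268] [0.4255 0.129  0.0207]
```

play_rows:
  commands:
    - [[0,0,0],[0.101,0,0]]
    - [[0,0,0],[0.202,0,0]]
    - [[0,0,0],[0.302,0,0]]
    - [[0,0,0],[0.403,0,0]]
    - [[0,0,0],[0.504,0,0]]
    - [[0,0,-0.01],[0.605,0,0]]
    - [[0.001,0,-0.018],[0.705,-0.002,-0.001]]
    - [[0.001,0,-0.021],[0.806,-0.003,-0.002]]
    - [[0.001,0,-0.021],[0.806,-0.003,-0.002]]

```text
time_s: 12.88
position: [0.4219, 0.1432, 0.0712]
tcp_rot: [[1.0, 0.002, 0.004], [-0.004, 0.838, 0.545], [-0.002, -0.545, 0.838]]
force: [-0.1, -0.1, -0.5]
opening: 0.691
```

```bash
python3 go.py .422 .149 .022 90 -33 4; python3 - <<'E'
from h import *
s=capture('side');save(s,'g6.png',(200,140,340,280),4)
E
```

```text
t 12.875 min rows 0.7351508040416163 0.022089290136945532
[[[0.0, 0.0, -0.011], [0.0, -0.001, 0.001]], [[0.0, 0.0, -0.023], [0.0, -0.001, 0.002]], [[0.0, 0.001, -0.034], [0.0, -0.002, 0.003]], [[0.0, 0.001, -0.046], [0.0, -0.002, 0.004]]]
(np.float64(5.613529620021341e-13), array([-27.1,  59. , 116.7,  60.5,  59. , -85.5])) [-27.2  52.9 118.2  58.3  61.3 -80.9]
```

View pics/g6.png

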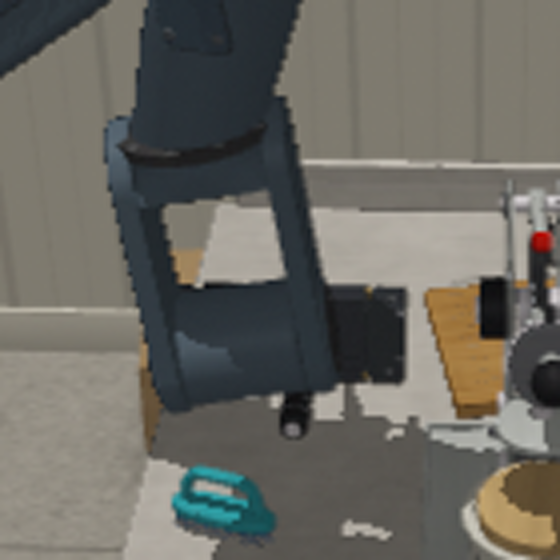

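play_rows:
  commands:
    - [[0,0.001,-0.015],[0,0,0]]
    - [[0,0.001,-0.03],[0,0,0]]
    - [[0,0.001,-0.04],[0,0,0]]
    - [[0,0.001,-0.045],[0,0,0]]
    - [[0,0.001,-0.045],[0,0,0]]

```text
time_s: 13.55
position: [0.4216, 0.1452, 0.0278]
tcp_rot: [[1.0, 0.001, 0.0], [-0.001, 0.839, 0.544], [0.0, -0.544, 0.839]]
force: [-0.3, 0.1, -0.3]
opening: 0.689
```

play_rows:
  commands:
    - [[0,0,0],[0,0,0]]
    - [[0,0,0],[0,0,0]]
    - [[0,0,0],[0,0,0]]
    - [[0,0,0],[0,0,0]]
    - [[0,0,0],[0,0,0]]
    - [[0,0,0],[0,0,0]]
  gripper: 0.01

```text
time_s: 14.3
position: [0.4218, 0.1451, 0.0282]
tcp_rot: [[1.0, 0.001, -0.0], [-0.001, 0.839, 0.545], [0.001, -0.545, 0.839]]
force: [-0.3, 0.0, 1.3]
opening: 0.252
```

play_rows:
  commands:
    - [[0,0,0.04],[0,0,0]]
    - [[0,0,0.09],[0,0,0]]
    - [[0,0,0.14],[0,0,0]]
    - [[0,0,0.19],[0,0,0]]
    - [[0,0,0.23],[0,0,0]]
    - [[0,0,0.23],[0,0,0]]

```text
time_s: 15.05
position: [0.4219, 0.145, 0.2596]
tcp_rot: [[1.0, 0.004, -0.005], [-0.0, 0.837, 0.548], [0.006, -0.548, 0.837]]
force: [-0.3, -0.2, -2.4]
opening: 0.254
```

```bash
cat t.py | head -4 > t2.py; cat >> t2.py <<'E'
for yaw in(25,30,35):
  for el in(-21,-15):
    ps=D(90-33+0);phi=57+el  # rod pitch = el+57
    u=np.array([np.cos(D(yaw))*np.cos(D(phi-90+57+33-57)) if 0 else np.cos(D(yaw))*np.cos(D(33+el)),np.sin(D(yaw))*np.cos(D(33+el)),np.sin(D(33+el))])
    print('pitch',33+el)
    for back in(.125,.19):
        g=np.array([.618,-.026,.236])-back*u; test(*g,yaw,el)
E
python3 t2.py; python3 go.py .43 -.1 .25 35 -21 10
```

```text
pitch 12
(np.float64(0.507187151572967), np.float64(-0.07767287984349458), np.float64(0.21001103864778006), 25, -21) 0.00000 [-55.6  41.9 133.7  97.6  68.3 -85.4]
(np.float64(0.44956447039090985), np.float64(-0.10454277736211176), np.float64(0.1964967787446257), 25, -21) 0.00000 [-68.1  46.2 138.1  88.5  68.8 -94.6]
pitch 18
(np.float64(0.5102562591712192), np.float64(-0.07624173146672787), np.float64(0.19737287570313156), 25, -15) 0.00000 [-56.7  49.8 134.5  99.4  75.7 -94.3]
(np.float64(0.45422951394025324), np.float64(-0.10236743182942636), np.float64(0.17728677106875998), 25, -15) 0.00000 [ -68.9   56.   138.2   90.    74.5 -104.9]
pitch 12
(np.float64(0.5121124161392158), np.float64(-0.08713422504586285), np.float64(0.21001103864778006), 30, -21) 0.00000 [-56.3  40.9 129.   89.8  68.7 -79.2]
(np.float64(0.4570508725316079), np.float64(-0.11892402206971153), np.float64(0.1964967787446257), 30, -21) 0.00000 [-67.4  43.9 132.   81.1  69.6 -85.5]
pitch 18
(np.float64(0.5150451120567086), np.float64(-0.08544103226844708), np.float64(0.19737287570313156), 30, -15) 0.00000 [-57.3  48. 
[... 804 characters left out ...]
 75.7 -86.5]
t 15.05 min rows 3.973044302016046 5.250121867919445
[[[0.0, -0.025, -0.001], [0.02, -0.01, -0.096]], [[0.001, -0.05, -0.001], [0.04, -0.019, -0.191]], [[0.001, -0.074, -0.002], [0.06, -0.029, -0.287]], [[0.001, -0.099, -0.003], [0.08, -0.039, -0.382]], [[0.002, -0.124, -0.004], [0.1, -0.048, -0.478]], [[0.002, -0.149, -0.004], [0.12, -0.058, -0.573]], [[0.002, -0.174, -0.005], [0.139, -0.068, -0.669]], [[0.003, -0.199, -0.006], [0.159, -0.077, -0.764]], [[0.003, -0.223, -0.007], [0.179, -0.087, -0.86]], [[0.003, -0.248, -0.007], [0.199, -0.097, -0.955]]]
(np.float64(1.8669268783526386e-13), array([-69.9,  34.2, 132.2,  70.6,  73. , -76.2])) [-27.   27.6 115.6  49.9  77.7 -57.2]
```

```bash
python3 go.py .46 -.14 .195 35 -18 8
```

```text
t 15.05 min rows 4.75008838450984 5.311951656877165
[[[0.004, -0.036, -0.008], [0.031, -0.015, -0.119]], [[0.008, -0.072, -0.016], [0.062, -0.03, -0.238]], [[0.013, -0.108, -0.024], [0.093, -0.046, -0.357]], [[0.017, -0.144, -0.031], [0.124, -0.061, -0.476]], [[0.021, -0.18, -0.039], [0.155, -0.076, -0.596]], [[0.025, -0.216, -0.047], [0.186, -0.091, -0.715]], [[0.029, -0.252, -0.055], [0.217, -0.106, -0.834]], [[0.033, -0.288, -0.063], [0.248, -0.122, -0.953]]]
(np.float64(3.9265878589287856e-13), array([-68.4,  45.3, 126. ,  74. ,  74.2, -81.2])) [-27.   27.6 115.6  49.9  77.7 -57.2]
```

play_rows:
  commands:
    - [[0.004,-0.036,0],[0.031,-0.015,-0.119]]
    - [[0.008,-0.072,0],[0.062,-0.03,-0.238]]
    - [[0.013,-0.108,0],[0.093,-0.046,-0.357]]
    - [[0.017,-0.144,-0.01],[0.124,-0.061,-0.476]]
    - [[0.021,-0.18,-0.02],[0.155,-0.076,-0.596]]
    - [[0.025,-0.216,-0.04],[0.186,-0.091,-0.715]]
    - [[0.029,-0.252,-0.055],[0.217,-0.106,-0.834]]
    - [[0.033,-0.288,-0.063],[0.248,-0.122,-0.953]]
    - [[0.033,-0.288,-0.063],[0.248,-0.122,-0.953]]
    - [[0.033,-0.288,-0.063],[0.248,-0.122,-0.953]]

```text
time_s: 16.3
position: [0.4542, -0.1418, 0.1946]
tcp_rot: [[0.576, 0.777, 0.254], [-0.818, 0.55, 0.17], [-0.008, -0.305, 0.952]]
force: [-0.3, 0.5, -0.6]
opening: 0.251
```

```bash
python3 go.py .515 -.101 .2135 35 -18 5; python3 - <<'E'
from h import *
c=capture('side');t=capture('top');np.savez('s6.npz',**c);np.savez('t6.npz',**t)
a=c['frame'][150:290,250:390,::-1];b=t['frame'][120:260,290:430,::-1]
cv2.imwrite('pics/g7.png',cv2.resize(np.hstack([a,b]),None,fx=2.85,fy=2.85,interpolation=cv2.INTER_CUBIC))
E
```

```text
t 16.3 min rows 1.1291702336069462 0.04805743297604639
[[[0.011, 0.007, 0.004], [-0.002, -0.0, -0.001]], [[0.022, 0.015, 0.008], [-0.003, -0.001, -0.001]], [[0.034, 0.022, 0.012], [-0.005, -0.001, -0.002]], [[0.045, 0.03, 0.017], [-0.007, -0.001, -0.002]], [[0.056, 0.037, 0.021], [-0.008, -0.001, -0.003]]]
(np.float64(3.405778177770072e-13), array([-58. ,  42.2, 124.4,  82.8,  73.2, -76. ])) [-68.4  45.8 126.3  74.   74.2 -81.6]
```

View pics/g7.png

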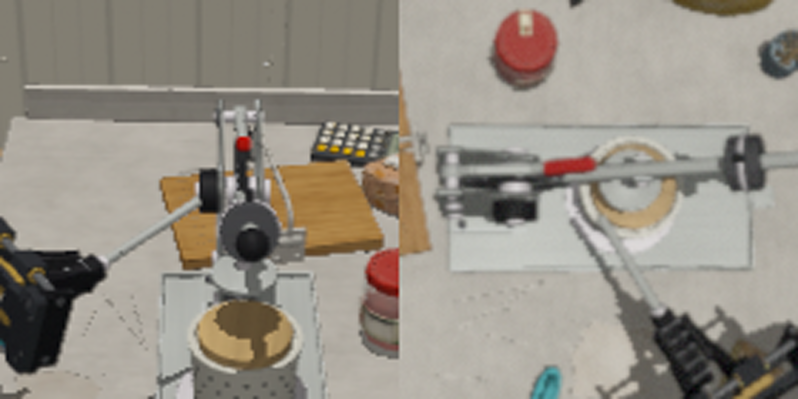

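```bash
python3 - <<'E'
from h import *
np.set_printoptions(precision=4,suppress=True)
t=dict(np.load('t6.npz'));s=dict(np.load('s6.npz'))
for z in(.21,.22,.23,.24): print(z,ray(t,362.7,197,z),ray(s,319.5,219.7,z),'base',ray(t,380,226.5,z-.03),ray(s,287,243,z-.03))
E
```

```text
0.21 [ 0.5711 -0.063   0.21  ] [ 0.5772 -0.0409  0.21  ] base [ 0.4923 -0.117   0.18  ] [ 0.4929 -0.1094  0.18  ]
0.22 [ 0.5701 -0.0617  0.22  ] [ 0.5776 -0.0556  0.22  ] base [ 0.4921 -0.1152  0.19  ] [ 0.4944 -0.1227  0.19  ]
0.23 [ 0.5691 -0.0604  0.23  ] [ 0.5781 -0.0703  0.23  ] base [ 0.4919 -0.1134  0.2   ] [ 0.4959 -0.136   0.2   ]
0.24 [ 0.5681 -0.059   0.24  ] [ 0.5785 -0.085   0.24  ] base [ 0.4917 -0.1116  0.21  ] [ 0.4973 -0.1493  0.21  ]
```

play_rows:
  commands:
    - [[0.012,0.008,0.003],[0,0,0]]
    - [[0.024,0.016,0.006],[0,0,0]]
    - [[0.036,0.025,0.01],[0,0,0]]
    - [[0.048,0.033,0.013],[0,0,0]]
    - [[0.06,0.041,0.016],[0,0,0]]
    - [[0.06,0.041,0.016],[0,0,0]]
    - [[0.06,0.041,0.016],[0,0,0]]

```text
time_s: 17.27
position: [0.5145, -0.1012, 0.2113]
tcp_rot: [[0.575, 0.778, 0.253], [-0.818, 0.549, 0.172], [-0.005, -0.306, 0.952]]
force: [0.7, 0.7, -2.4]
opening: 0.246
```

play_rows:
  commands:
    - [[0,0,0.006],[0,0,0]]
    - [[0,0,0.012],[0,0,0]]
    - [[0,0,0.018],[0,0,0]]
    - [[0,0,0.024],[0,0,0]]
    - [[0,0,0.03],[0,0,0]]
    - [[0,0,0.036],[0,0,0]]
    - [[0,0,0.042],[0,0,0]]
    - [[0,0,0.045],[0,0,0]]
    - [[0,0,0.045],[0,0,0]]

```text
time_s: 18.4
position: [0.5149, -0.1022, 0.2564]
tcp_rot: [[0.574, 0.779, 0.252], [-0.819, 0.547, 0.171], [-0.004, -0.305, 0.952]]
force: [0.6, -2.6, -3.4]
opening: 0.252
```

```bash
python3 arm.py; python3 - <<'E'
from h import *
c=capture('side');t=capture('top');np.savez('s7.npz',**c);np.savez('t7.npz',**t)
a=c['frame'][150:290,250:390,::-1];b=t['frame'][120:260,290:430,::-1]
cv2.imwrite('pics/g8.png',cv2.resize(np.hstack([a,b]),None,fx=2.85,fy=2.85,interpolation=cv2.INTER_CUBIC))
E
python3 arm.py
```

```text
18.4 [ 0.64662313 -2.64002184 -3.41446064] [-0.83389718  1.02960051 -0.57194016]
tail 63 [ 0.6136 -0.0185  0.2671] [-0.627  0.255]
arm 0.3796836108717097 90
18.55 [ 0.54181549 -1.33133179 -3.83880288] [-0.82270364  0.93604809 -0.62487367]
tail 63 [ 0.6137 -0.0186  0.2668] [-0.615  0.255]
arm 0.36520045520082167 86
```

```bash
python3 - <<'E'
from h import *
np.set_printoptions(precision=4,suppress=True)
for n in('t6','t7','top1','s6','s7'):
    t=dict(np.load(n+'.npz'));P=pts(t);F=t['frame'].astype(int)
    red=(F[...,0]>120)&(F[...,1]<60)&(F[...,2]<70);
    k,l,st,ce=cv2.connectedComponentsWithStats(red.astype(np.uint8))
    for i in range(1,k):
        x=P[l==i]
        if st[i,4]>5 and abs(np.median(x[:,0])-.615)<.02: print(n,st[i],ce[i],np.median(x,0),x[:,2].max(),np.polyfit(x[:,1],x[:,2],1))
E
```

```text
t6 [341 175  17   6  63] [349.0635 178.0159] [ 0.6134 -0.0191  0.2668] 0.2787016940769269 [-0.6087  0.2554]
t7 [341 176  17   5  64] [349.0312 178.0625] [ 0.6135 -0.019   0.2674] 0.2818815879128952 [-0.5958  0.256 ]
top1 [341 175  17   6  67] [349.0896 177.9254] [ 0.6138 -0.0189  0.2679] 0.2800695490965739 [-0.6127  0.2552]
s6 [333 198   5   4  17] [335.1176 199.5882] [ 0.6185 -0.0379  0.2729] 0.28046918266143817 [-0.2421  0.2648]
s7 [333 198   5   4  19] [335.1053 199.4211] [ 0.6184 -0.04    0.2757] 0.2789652738615228 [-0.3159  0.2625]
```

View pics/g8.png

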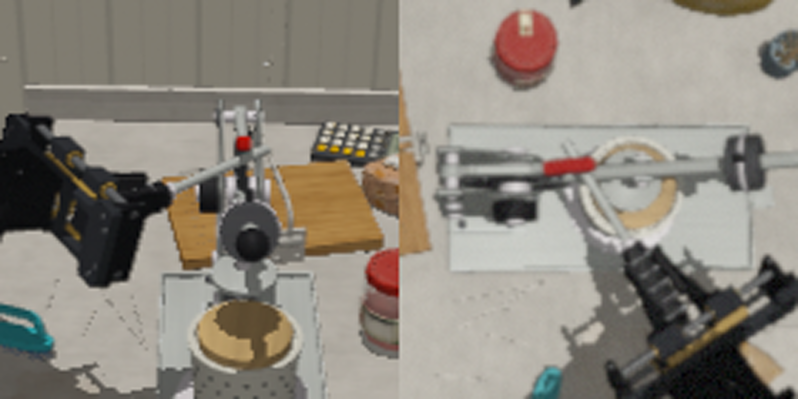

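play_rows:
  commands:
    - [[0,0,0.006],[0,0,0]]
    - [[0,0,0.012],[0,0,0]]
    - [[0,0,0.018],[0,0,0]]
    - [[0,0,0.024],[0,0,0]]
    - [[0,0,0.024],[0,0,0]]

```text
time_s: 19.23
position: [0.5143, -0.1007, 0.2812]
tcp_rot: [[0.576, 0.778, 0.251], [-0.817, 0.55, 0.171], [-0.005, -0.303, 0.953]]
force: [0.5, 0.8, -1.3]
opening: 0.25
```

```bash
python3 - <<'E'
from h import *
np.set_printoptions(precision=4,suppress=True)
t=dict(np.load('t7.npz'));s=dict(np.load('s7.npz'))
for z in(.25,.26,.27): print(z,ray(t,350,171,z),ray(s,344,203,z),'base',ray(t,290+(628-399)/2.85,120+246/2.85,z-.03),ray(s,250+168/2.85,150+190/2.85,z-.03))
E
python3 arm.py
```

```text
0.25 [ 0.6352 -0.0229  0.25  ] [ 0.6433 -0.0167  0.25  ] base [ 0.5453 -0.0829  0.22  ] [ 0.5485 -0.0418  0.22  ]
0.26 [ 0.6335 -0.022   0.26  ] [ 0.6429 -0.0325  0.26  ] base [ 0.5446 -0.0813  0.23  ] [ 0.5493 -0.0567  0.23  ]
0.27 [ 0.6318 -0.021   0.27  ] [ 0.6425 -0.0483  0.27  ] base [ 0.5438 -0.0798  0.24  ] [ 0.5501 -0.0716  0.24  ]
19.225 [ 0.48618114  0.77993436 -1.28984089] [-0.53021866  0.71549422 -0.13355664]
tail 61 [ 0.6098 -0.025   0.2703] [0.413 0.281]
arm 0.32230671394421395 84
```

play_rows:
  commands:
    - [[0,0,0],[0,0,0]]
    - [[0,0,0],[0,0,0]]

```text
time_s: 19.52
position: [0.5144, -0.1014, 0.28]
tcp_rot: [[0.575, 0.778, 0.253], [-0.818, 0.549, 0.171], [-0.006, -0.305, 0.952]]
force: [-1.4, 0.2, -2.1]
opening: 0.247
```

```bash
cat >> arm.py <<'E'
k,l,st,ce=cv2.connectedComponentsWithStats(((F[...,0]>120)&(F[...,1]<60)&(F[...,2]<70)).astype(np.uint8))
for i in range(1,k):
    x=P[l==i]
    if st[i,4]>5 and abs(np.median(x[:,0])-.615)<.03: print(st[i],ce[i].round(1),np.median(x,0).round(3),x[:,2].max(),np.polyfit(x[:,1],x[:,2],1).round(3))
# arm profile: highest point per column band
for y0 in(-.08,-.11,-.14,-.18,-.22):
    b=P[(abs(P[...,1]-y0)<.012)&(abs(P[...,0]-.622)<.02)&(P[...,2]>.1)&(P[...,2]<.35)]
    if len(b): print(y0,b[:,2].max().round(3),end=' ')
E
python3 arm.py
```

```text
19.525 [-1.43694498  0.20633639 -2.07386288] [-0.53820973  0.67929474 -0.00820318]
tail 62 [ 0.6138 -0.0176  0.2726] [-0.622  0.262]
arm 0.26024851878041855 82
[341 175  17   6  62] [348.7 177.7] [ 0.614 -0.018  0.273] 0.2852301804714301 [-0.622  0.262]
-0.08 0.231 -0.11 0.24 -0.14 0.253 -0.18 0.291 -0.22 0.28
```

play_rows:
  commands:
    - [[0,0,0.006],[0,0,0]]
    - [[0,0,0.012],[0,0,0]]
    - [[0,0,0.016],[0,0,0]]
    - [[0,0,0.016],[0,0,0]]

```text
time_s: 20.08
position: [0.5148, -0.102, 0.2966]
tcp_rot: [[0.574, 0.779, 0.252], [-0.819, 0.548, 0.172], [-0.004, -0.305, 0.952]]
force: [0.0, -0.9, -1.4]
opening: 0.251
```

```bash
python3 arm.py
```

```text
20.075 [ 0.04908141 -0.89875216 -1.44188882] [-0.52829934  0.68879512 -0.10130482]
tail 61 [ 0.6135 -0.0126  0.2844] [-0.803  0.274]
arm 0.11511528318995538 76
[340 175  16   5  61] [347.1 177. ] [ 0.613 -0.012  0.285] 0.29893259281990037 [-0.803  0.274]
-0.08 0.219 -0.11 0.225 -0.14 0.233 -0.18 0.268 -0.22 0.254
```

Tail clearly lifted, arm sinking. Hold until it rests.

play_rows:
  commands:
    - [[0,0,0],[0,0,0]]
    - [[0,0,0],[0,0,0]]
    - [[0,0,0],[0,0,0]]
    - [[0,0,0],[0,0,0]]
    - [[0,0,0],[0,0,0]]
    - [[0,0,0],[0,0,0]]
    - [[0,0,0],[0,0,0]]
    - [[0,0,0],[0,0,0]]
    - [[0,0,0],[0,0,0]]
    - [[0,0,0],[0,0,0]]

```text
time_s: 21.38
position: [0.5147, -0.1019, 0.2961]
tcp_rot: [[0.574, 0.779, 0.253], [-0.819, 0.548, 0.171], [-0.005, -0.305, 0.952]]
force: [0.2, 0.2, -1.5]
opening: 0.247
```

```bash
python3 arm.py
```

```text
21.375 [ 0.16892529  0.17986607 -1.50823454] [-0.53875434  0.61485492 -0.16973548]
tail 61 [ 0.6099 -0.0212  0.2801] [0.429 0.289]
arm 0.0850835025643916 75
[340 175  16   5  60] [347.1 177. ] [ 0.613 -0.012  0.285] 0.29930945480665383 [-0.801  0.274]
-0.08 0.193 -0.11 0.193 -0.14 0.194 -0.18 0.211 -0.22 0.215
```

play_rows:
  commands:
    - [[0,0,0],[0,0,0]]
    - [[0,0,0],[0,0,0]]
    - [[0,0,0],[0,0,0]]
    - [[0,0,0],[0,0,0]]
    - [[0,0,0],[0,0,0]]
    - [[0,0,0],[0,0,0]]
    - [[0,0,0],[0,0,0]]
    - [[0,0,0],[0,0,0]]

```text
time_s: 22.42
position: [0.5147, -0.1019, 0.2961]
tcp_rot: [[0.574, 0.779, 0.253], [-0.819, 0.548, 0.171], [-0.005, -0.305, 0.952]]
force: [-0.5, -0.9, -1.3]
opening: 0.25
```

```bash
python3 arm.py
```

```text
22.425 [-0.5197234  -0.86601027 -1.25268223] [-0.51716194  0.59392867 -0.18652851]
tail 61 [ 0.6099 -0.0218  0.2802] [0.43 0.29]
arm 0.08006710553751464 72
[340 175  16   5  60] [347.4 177. ] [ 0.613 -0.014  0.286] 0.2983874359115838 [-0.826  0.273]
-0.08 0.191 -0.11 0.194 -0.14 0.196 -0.18 0.213 -0.22 0.213
```

play_rows:
  commands:
    - [[0,0,-0.01],[0,0,0]]
    - [[0,0,-0.02],[0,0,0]]
    - [[0,0,-0.03],[0,0,0]]
    - [[-0.02,-0.014,-0.03],[0,0,0]]
    - [[-0.045,-0.031,-0.03],[0,0,0]]
    - [[-0.07,-0.049,-0.03],[0,0,0]]
    - [[-0.07,-0.049,-0.03],[0,0,0]]

```text
time_s: 23.35
position: [0.4443, -0.1528, 0.2655]
tcp_rot: [[0.571, 0.781, 0.253], [-0.821, 0.545, 0.17], [-0.006, -0.305, 0.952]]
force: [0.5, -0.3, -0.5]
opening: 0.25
```

```bash
python3 arm.py; python3 - <<'E'
from h import *
np.set_printoptions(precision=4,suppress=True)
c=capture('side');t=capture('top');np.savez('s8.npz',**c);np.savez('t8.npz',**t)
# rod points by depth from top view, near expected line ahead of gripper
T=read_state();p=np.array(T['position']);P=pts(t);u=np.array([np.cos(np.radians(35)),np.sin(np.radians(35))])
d=P[...,:2]-p[:2];a=d@u;b=d@np.array([-u[1],u[0]])
for lo in np.arange(.0,.18,.015):
    m=(a>lo)&(a<lo+.015)&(abs(b)<.02)&(P[...,2]>.15)&(P[...,2]<.4)
    if m.sum(): print(lo.round(3),m.sum(),np.median(P[m],0),b[m].mean())
E
python3 go.py .42 .15 .25 90 -33 8
```

```text
23.35 [ 0.47494875 -0.34278434 -0.49480555] [-0.40183849  0.58340938 -0.0200877 ]
tail 66 [ 0.6031 -0.0423  0.2596] [0.429 0.278]
arm 0.08799546495968 70
[341 176  17   5  63] [349.  177.9] [ 0.614 -0.019  0.272] 0.28280589454951677 [-0.617  0.259]
-0.08 0.191 -0.11 0.194 -0.14 0.194 -0.18 0.209 -0.22 0.214 0.0 101 [ 0.4518 -0.1464  0.2647] 0.0006039878283342133
0.015 82 [ 0.4643 -0.1375  0.2626] -0.00014800177805162596
0.03 44 [ 0.4746 -0.1286  0.2575] 0.0008322600405140937
0.045 21 [ 0.4874 -0.1201  0.2518] -0.00023226085742497187
0.06 23 [ 0.5002 -0.1119  0.2502] 6.542636210442412e-05
0.075 22 [ 0.5129 -0.1037  0.2502] -0.00010795271482737124
0.09 22 [ 0.526  -0.094   0.2485] -0.0006712096862736272
0.105 20 [ 0.5364 -0.0858  0.2476] -0.0004114570342299115
0.12 21 [ 0.5494 -0.0778  0.2466] -0.0005068103209155091
0.135 21 [ 0.5625 -0.0698  0.2456] -0.0006082345567710193
t 23.5 min rows 4.746371368263277 5.317818587298072
[[[-0.003, 0.037, -0.002], [-0.031, 0.015, 0.119]], [[-0.006, 0.074, -0.003], [-0.062, 0.03, 0.238]], [[-0.009, 0.111, -0.005], [-0.093, 0.046, 0.358]], [[-0.012, 0.148, -0.006], [-0.124, 0.061, 0.477]], [[-0.016, 0.185, -0.008], [-0.155, 0.076, 0.596]], [[-0.019, 0.222, -0.01], [-0.186, 0.091, 0.715]], [[-0.022, 0.258, -0.011], [-0.217, 0.107, 0.835]], [[-0.025, 0.295, -0.013], [-0.249, 0.122, 0.954]]]
(np.float64(2.535760527126948e-13), array([-27.1,  28.5, 115.9,  49.9,  77.3, -57.8])) [-70.4  34.6 125.1  69.4  78.6 -69.7]
```

play_rows:
  commands:
    - [[-0.003,0.037,-0.002],[-0.031,0.015,0.119]]
    - [[-0.006,0.074,-0.003],[-0.062,0.03,0.238]]
    - [[-0.009,0.111,-0.005],[-0.093,0.046,0.358]]
    - [[-0.012,0.148,-0.006],[-0.124,0.061,0.477]]
    - [[-0.016,0.185,-0.008],[-0.155,0.076,0.596]]
    - [[-0.019,0.222,-0.01],[-0.186,0.091,0.715]]
    - [[-0.022,0.258,-0.011],[-0.217,0.107,0.835]]
    - [[-0.025,0.295,-0.05],[-0.249,0.122,0.954]]
    - [[-0.025,0.295,-0.1],[-0.249,0.122,0.954]]
    - [[-0.025,0.295,-0.15],[-0.249,0.122,0.954]]

```text
time_s: 24.75
position: [0.4195, 0.1461, 0.1149]
tcp_rot: [[1.0, -0.002, -0.005], [0.004, 0.838, 0.546], [0.003, -0.546, 0.838]]
force: [0.9, 0.0, -1.9]
opening: 0.252
```

play_rows:
  commands:
    - [[0,0,0],[0,0,0]]
    - [[0,0,-0.01],[0,0,0]]
    - [[0,0,-0.02],[0,0,0]]
    - [[0,0,-0.025],[0,0,0]]

```text
time_s: 25.25
position: [0.4204, 0.1437, 0.0919]
tcp_rot: [[1.0, 0.003, -0.003], [-0.0, 0.837, 0.547], [0.004, -0.547, 0.837]]
force: [0.3, -0.3, -1.8]
opening: 0.25
```

```bash
python3 go.py .42 .15 .024 90 -33 6; python3 arm.py | head -1;  python3 - <<'E'
from h import *
np.set_printoptions(precision=4,suppress=True)
P=pts(capture('top'))
for a in np.arange(.1,.34,.02):
    m=(abs(P[...,0]-.42)<.02)&(abs(P[...,1]-a)<.01)&(P[...,2]>.007)&(P[...,2]<.2)
    if m.sum(): print(a.round(2),m.sum(),np.median(P[m],0))
E
```

```text
t 25.25 min rows 1.034911417831253 0.02523063804585478
[[[-0.0, 0.0, -0.011], [0.0, 0.001, 0.0]], [[-0.0, 0.0, -0.022], [0.001, 0.001, 0.0]], [[-0.0, 0.001, -0.032], [0.001, 0.002, 0.0]], [[-0.0, 0.001, -0.043], [0.002, 0.003, 0.0]], [[-0.0, 0.001, -0.054], [0.002, 0.003, 0.0]], [[-0.0, 0.001, -0.065], [0.002, 0.004, 0.0]]]
(np.float64(4.0906957939843183e-13), array([-27.1,  58.8, 117.1,  60.6,  58.9, -85.8])) [-27.2  50.1 118.8  57.3  62.5 -79.1]
25.25 [ 0.3170897  -0.33770549 -1.75930427] [-0.67455723 -0.07214926  0.01697652]
0.1 98 [0.4197 0.1022 0.151 ]
0.12 80 [0.4181 0.1209 0.1082]
0.14 82 [0.4187 0.14   0.0925]
0.16 83 [0.4207 0.1596 0.0847]
0.18 30 [0.4201 0.1768 0.0741]
0.2 22 [0.4191 0.2003 0.0584]
0.22 23 [0.4213 0.2197 0.0533]
0.24 18 [0.4206 0.2409 0.0458]
0.26 19 [0.4198 0.2599 0.039 ]
0.28 13 [0.4193 0.2764 0.0338]
```

As expected: tip down about 18°. Lower slowly so the table turns the rod flat.

play_rows:
  commands:
    - [[0,0,-0.01],[0,0,0]]
    - [[0,0,-0.018],[0,0,0]]
    - [[0,0,-0.025],[0,0,0]]
    - [[0,0,-0.032],[0,0,0]]
    - [[0,0,-0.039],[0,0,0]]
    - [[0,0,-0.045],[0,0,0]]
    - [[0,0,-0.05],[0,0,0]]

```text
time_s: 26.22
position: [0.4196, 0.1441, 0.0408]
tcp_rot: [[1.0, 0.0, -0.001], [0.0, 0.838, 0.545], [0.001, -0.545, 0.838]]
force: [0.1, -1.3, 1.6]
opening: 0.248
```

play_rows:
  commands:
    - [[0,0,-0.005],[0,0,0]]
    - [[0,0,-0.009],[0,0,0]]
    - [[0,0,-0.012],[0,0,0]]
    - [[0,0,-0.012],[0,0,0]]

```text
time_s: 26.72
position: [0.4197, 0.1446, 0.0306]
tcp_rot: [[1.0, 0.001, -0.001], [-0.001, 0.841, 0.542], [0.001, -0.542, 0.841]]
force: [0.6, -4.0, 8.5]
opening: 0.246
```

play_rows:
  commands:
    - [[0,0,0],[0,0,0]]
    - [[0,0,0],[0,0,0]]
    - [[0,0,0],[0,0,0]]
    - [[0,0,0],[0,0,0]]
  gripper: 0.06

```text
time_s: 27.22
position: [0.4196, 0.1442, 0.029]
tcp_rot: [[1.0, 0.0, -0.001], [0.0, 0.838, 0.546], [0.001, -0.546, 0.838]]
force: [-0.2, -0.7, -0.7]
opening: 0.616
```

play_rows:
  commands:
    - [[0,0,0.03],[0,0,0]]
    - [[0,0,0.08],[0,0,0]]
    - [[0,0,0.14],[0,0,0]]
    - [[0,0,0.2],[0,0,0]]
    - [[0,-0.05,0.2],[0,0,0]]
    - [[0,-0.1,0.2],[0,0,0]]
    - [[0,-0.1,0.2],[0,0,0]]

```text
time_s: 28.1
position: [0.4213, 0.0408, 0.2289]
tcp_rot: [[1.0, 0.006, -0.001], [-0.004, 0.836, 0.548], [0.004, -0.548, 0.836]]
force: [1.4, 0.3, 0.0]
opening: 0.692
```

```bash
python3 arm.py;  python3 - <<'E'
from h import *
np.set_printoptions(precision=4,suppress=True)
for n in('top','side'):
    c=capture(n);np.savez(n+'9.npz',**c);P=pts(c);print(n)
    for a in np.arange(.1,.34,.02):
        m=(abs(P[...,0]-.42)<.03)&(abs(P[...,1]-a)<.01)&(P[...,2]>.006)&(P[...,2]<.1)
        if m.sum(): print(a.round(2),m.sum(),np.median(P[m],0),P[m][:,2].max())
    # bystander/mould change vs start
    o=dict(np.load(n+'1.npz'));
    for nm,cx,cy,h in(('jar',.765,.02,.06),('brush',.384,-.018,.02),('portion',.413,-.243,.02),('mould',.616,-.107,.05)):
        r=[]
        for Q in(pts(o),P):
            m=(abs(Q[...,0]-cx)<.075)&(abs(Q[...,1]-cy)<.07)&(Q[...,2]>h)&(Q[...,2]<.115);r.append(np.r_[Q[m].mean(0),m.sum()] if m.sum() else None)
        print(nm,*r)
E
```

```text
28.1 [1.43935997 0.25891728 0.01333474] [-0.48253904 -0.1078651  -0.0821375 ]
tail 63 [ 0.6101 -0.0263  0.2658] [0.407 0.276]
arm 0.06357830441524943 74
[341 176  17   5  62] [348.7 177.9] [ 0.614 -0.019  0.269] 0.2810832271544498 [-0.634  0.258]
-0.08 0.192 -0.11 0.193 -0.14 0.194 -0.18 0.213 -0.22 0.213 top
0.1 42 [0.4199 0.1004 0.0211] 0.02921284448825623
0.12 42 [0.4194 0.1196 0.0219] 0.026860389469165247
0.14 44 [0.4187 0.1403 0.0222] 0.0266698085936119
0.16 47 [0.4184 0.1598 0.0214] 0.02596779146272854
0.18 31 [0.418  0.1791 0.0203] 0.024595803467715838
0.2 20 [0.4202 0.1993 0.0141] 0.01987243402567951
0.22 18 [0.4199 0.2198 0.0148] 0.021221073606355167
0.24 19 [0.4192 0.2408 0.0155] 0.020684321178614073
0.26 20 [0.4187 0.2601 0.0159] 0.018653427934871125
0.28 19 [0.4183 0.2797 0.0147] 0.01823768664976555
0.3 1 [0.4464 0.3018 0.0062] 0.006174250407642079
0.32 1 [0.3914 0.3119 0.0072] 0.00717020221865905
jar [  0.7756   0.0131   0.0887 445.    ] [  0.7753   0.0131   0.0885 445.    ]
brush [  0.3833  -0.0183   0.0343 174.    ] [ 0.3888 -0.0188  0.0373 67.    ]
portion [  0.4128  
[... 264 characters left out ...]
88462003
0.16 27 [0.4228 0.1574 0.0219] 0.027303882680488334
0.18 10 [0.4216 0.176  0.0202] 0.02297480335342217
0.2 8 [0.4228 0.2001 0.0154] 0.01753064502114643
0.22 11 [0.425  0.2205 0.0134] 0.018363962294567382
0.24 10 [0.4222 0.2413 0.0124] 0.018237989934939747
0.26 11 [0.4212 0.2561 0.0146] 0.018796636363305086
0.28 11 [0.4236 0.2837 0.0145] 0.017990168300905274
jar [  0.7816   0.0014   0.0838 482.    ] [  0.7814   0.0011   0.0837 482.    ]
brush [  0.3862  -0.021    0.0331 219.    ] [  0.3868  -0.0211   0.0333 211.    ]
portion [  0.4185  -0.2496   0.0383 580.    ] [  0.4182  -0.249    0.0384 575.    ]
mould [   0.6235   -0.1241    0.0917 1234.    ] [  0.6213  -0.1303   0.0852 744.    ]
```

```bash
python3 -c "
from rig import *
print(hand_in())"
```

```text
the job is handed in; nothing more can be done
None
```

The press arm is down with its foot on the mould, the pawl has dropped back, and the rod lies flat on the bare worktop. I handed the job in at about 28 s of the 58 s; no verdict was reported.

- **First try:** The rod turned in the jaws when I tried to lift the tail, and the pawl did not move. I laid the rod down and gripped it again with the gripper tilted. It slipped about 18° again, but then lifted the tail, and the arm sank by itself from about 0.38 rad.
- **Arm and pawl:** In the last pictures the arm is at rest, measuring 0.06 to 0.09 rad (coarse; the drop in height suggests about 0.04). The tail stands where it began.
- **Rod:** It lies level: the top of the grip is at about 22 mm and the top of the steel at about 15 mm. The gripper is well clear of it.
- **Bystanders:** The jar, the portion and the brush are unmoved, to within about 1 mm in the side view. The top view agreed for the jar, but the gripper hid the portion and most of the brush.
- **Less certain:**
  - The mould's measured centre differed by up to about 6 mm between the pictures. The lowered foot hides part of it, so I could not confirm its position more closely; nothing of mine came near it.
  - I could not measure the foot's force on the mould.
  - I could not measure the exact pawl angle during the lift, but the tail was seen about 18 mm higher.

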